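Stopper the flask and start it stirring

TASK

Close the open wide-neck flask with the stopper that fits its neck, pushed fully home, and stand the flask upright in the middle of the stirrer's steel plate. Only when the closed flask is standing there, turn the stirrer's black switch clockwise until it clicks over to its on position. Leave the other stopper in the tray and the beaker and the brown bottle standing where they are.

Things in the scene. Friction and masses are not known exactly. Their poses are not given: they have to be found in the camera images.
- flask: the open conical flask of amber glass, loose, 0.2 kg, 140 mm tall: base 86 mm in diameter, a cone up to 88 mm height, then a straight round neck 51 mm outside and 44 mm inside. Origin: centre of its underside; z up. It can be carried by the neck, with or without its stopper
- flask_rim (a point): centre of the flask's mouth, in the plane of the rim, 140 mm above its underside
- stopper: the stopper that fits: grey plastic, loose, 0.05 kg, 62 mm tall, upright on its narrow end in the tray. From below: tapered plug 33 mm in diameter at the foot, 41 mm at 38 mm height; collar 49 mm in diameter, 38 to 42 mm high, rests on the flask's rim when home; ribbed round grip 34 mm in diameter, 42 to 62 mm high. Origin: centre of the plug's foot; z up
- stopper_collar (a point): on the stopper's axis at the underside of its collar, 38 mm above the foot; meets flask_rim when fully home
- stopper_top (a point): centre of the top face of the stopper's grip, 62 mm above the foot and 20 mm above the collar's upper face
- narrow_stopper: the other stopper in the tray, for narrower necks: same shape and height, but plug 20 to 26 mm, collar 36 mm and grip 23 mm in diameter; it would drop through the flask's neck. Stays where it is. Origin: centre of the plug's foot
- tray: fixed shallow steel tray 92 x 184 x 16 mm (its x, y, z), floor 3 mm thick, in which the two stoppers stand side by side along its y, either one at either end. Origin: centre of its underside
- stirrer: fixed magnetic stirrer, white housing 134 x 236 mm (its x, y) with its top at 48 mm; round steel plate 122 mm in diameter at its -y side (right, seen from the robot) and a control panel with the switch at its +y side. Origin: centre of its underside, z up. A tall oil tester stands on the table to its right, close to the way of an arm swinging in from the right
- plate_center (a point): centre of the stirrer's steel plate, on its upper surface, 58 mm above the table, 130 mm from the switch's axis
- switch (a joint): the stirrer's rotary switch, vertical axis: 0 = off (white pointer on the dot, along the stirrer's +x, away from the robot), 1.2 rad = on (pointer on the bar), growing clockwise from above, with a stop at both ends. A sprung detent (about 0.12 N m) holds it at either end: let go before the middle it springs back to off, past the middle it snaps over to on
- switch_grip (a point): on the switch's axis, 27 mm above the panel. The grip is a black upright bar 44 mm long, 14 mm thick, 26 mm high, its top 5 mm above this point, on a disc 46 mm in diameter and 7 mm high. The bar lies along this point's x axis, which turns with the switch (along the stirrer's x when off)
- reagent_bottle: bystander: brown reagent bottle with a yellow screw cap, 68 mm in diameter and 127 mm tall, near the tray. Origin: centre of its underside
- beaker: bystander: empty glass beaker, behind the flask, 72 mm in diameter and 93 mm tall. Origin: centre of its underside

How it is judged (in metres and radians):
On the way, in this order (a step that is already met when the one before it is completed fails the run):
1. the stopper is fully home in the flask's neck and the flask stands upright in the middle of the stirrer's plate, let go, with the switch still off (distance between stopper_collar and flask_rim below 0.0035 m and angle between the z axis of stopper and the z axis of flask, either way round below 0.08 rad and distance between flask and plate_center below 0.018 m and angle between flask's own z axis and vertical below 0.05 rad and contact force between the fingers and flask below 0.1 N and contact force between the fingers and stopper below 0.1 N and value of joint switch below 0.35 rad), for 0.2 s.
2. the switch has clicked over to on (value of joint switch above 1.05 rad), for 0.2 s.
At the end, for the whole second after the job is handed in: Stopper collar within 3.5 mm of the flask's rim, axes within 0.08 rad; flask upright (0.05 rad), still, its centre within 18 mm of the plate's; switch at rest on (over 1.05 rad); narrow stopper, beaker and brown bottle within 30 mm of where they stood (distance between stopper_collar and flask_rim below 0.0035 m and angle between the z axis of stopper and the z axis of flask, either way round below 0.08 rad and distance between flask and plate_center below 0.018 m and angle between flask's own z axis and vertical below 0.05 rad and linear speed of flask below 0.02 m/s and value of joint switch above 1.05 rad and distance of each of narrow_stopper, reagent_bottle, beaker from where it was at the start of the episode below 0.03 m); the robot touches nothing.
It fails at once if the flask is tipped over (angle between flask's own z axis and vertical above 0.6 rad).
It fails at once if the switch is turned on before the closed flask stands on the plate (value of joint switch above 0.8 rad and (distance between stopper_collar and flask_rim above 0.006 m or distance between flask and plate_center above 0.025 m)).
It fails at once if the narrow stopper, the beaker or the brown bottle is knocked away or over (distance of any of narrow_stopper, reagent_bottle, beaker from where it was at the start of the episode above 0.03 m or angle between any of reagent_bottle, beaker's own z axis and vertical above 0.5 rad).
It also fails if it takes over 61 s, if anything falls off the work surface, if the arm or the gripper's body presses on something with over 40 N, if the wrist force passes 120 N, or if a joint passes its speed limit or range.

ROBOT

A 6-joint arm with a two-finger parallel gripper is mounted at the origin on a cart in front of the work surface, level with it; the furniture and walls round the work are solid. World frame = base frame: x ahead of the robot, y to its left, z up, the work surface at z = 0. Lengths are in m, angles in degrees, forces in N, time in s.
With the tool pointing down it reaches from about 0.225 to 0.875 m from the base axis. Payload 3.4 kg.
Tool frame: the origin (TCP) lies at the centre of the arm's flange, where the gripper is bolted on; the fingertips stand 173 mm ahead of it and the grasp point (between the pads) lies 155 mm ahead of it; z points along the fingers, y is the line along which they close (so a half turn about z gives the same grasp; the last joint's range is limited). The gripper opens to 85 mm and grips with 20 to 120 N. Pads are 22 mm wide; open, the fingers measure 114 mm over their backs; the gripper's body (76 mm by 85 mm) begins 54 mm behind the grasp point. The pads swing forward as they close: fully open they stand 13 mm farther back than shut.
Start: joints at [60.676, 15.808, 86.224, -0, 77.962, -6.933], TCP at [0.219, 0.532, 0.405] pointing down, gripper open.
Joint ranges: [-165.64, 165.64], [-43.16, 119.46], [12.63, 154.43], [-67.54, 247.53], [6.08, 155.33], [-154.97, 154.97]. Speed limits (degrees/s): [147.25, 147.25, 180, 180, 180, 180].

INTERFACE

Orientations are given as [roll, pitch, yaw] about the fixed x, y, z axes, in that order (R = Rz(yaw) Ry(pitch) Rx(roll)).
In Python, from workcell import robot gives the robot as it stands.
- The arm moves only by the shell command python3 nudge.py FILE [FORCE], which reads ROWS from the file FILE. ROWS is a JSON list of rows, 1 to 12 of them, each of 7 numbers: the finger opening in m, then dx, dy, dz in shares of 800 mm (1.0 is 800 mm), then a rotation vector rx, ry, rz in normalised numbers (1 is 180 degrees); each row shifts and turns the commanded pose from where the row before left it, along the tool's axes as they then stand; what a row does not reach is not made up. A row lasts 1/8 s, in which the tool goes at most 0.0625 m and 10.7 degrees, less where a joint would pass 70% of its speed; a pose out of reach is approached as far as the arm can. The fingers move at their own pace and stop on an object; FORCE is the grip in N (left out, the last holds). Time passes only in rows, so rows that do not move let the fingers close. It prints the time, the measured TCP pose, the force, the opening and the grip force at its end. Shift and turn numbers lie between -1 and 1, and a call with a number outside is refused. Input that does not fit is refused with a message, and nothing moves.
- robot.get_obs(): the state, without advancing time (a new reading comes with each control period).
- robot.read_camera(name): name is "scene" or "side" or "wrist"; returns the picture (384x512x3 uint8, red, green, blue); there is no depth.
- robot.camera_info(name): a dict with "fx", "fy", "cx", "cy" (pixels), "R" (3x3) and "t" (3): a world point X has camera coordinates R X + t. Camera axes: x right, y down, z forward; pixel columns grow to the right and rows downward; lengths in m; the calibration is good to about 2 mm. A picture is of the moment at which its call begins: read the wrist's pose just before it. camera_info takes no time and is no camera call; for the wrist camera it gives the pose at the moment of the call.
- robot.job_done(): hands the job in; it is judged then, once.
The state is a dict: "clock": time; "joint_positions": joint angles; "dq": joint speeds; "joint_torque": joint torques, N m; "position": TCP position; "tool_rot": TCP orientation; "ft_force": force on the tool from outside, world axes, zero at the start; "moment": the same for the moment, N m; "width": finger opening in m; "gripper_force": force on a finger pad.
Only numpy, scipy, OpenCV 4.12 (cv2) and the standard library are available. Lean on these libraries where they do the work, as an engineer would, in place of code of your own. Each camera call takes 0.05 s, during which the arm holds its last target. There are 200 camera calls.

## Working session

There is one attempt and no reset: what is moved stays moved. The work goes in short steps, Python scripts to look and compute and a shell command to move; the robot and the scene stay as the last step left them, time stands still between calls to the robot, and variables do not carry over. Pictures are saved under pics/ and viewed, at most 10 in all, crops included, and the job is handed in when it is done.

```bash
ls; mkdir -p pics
python3 - <<'E'
from workcell import robot
import cv2,numpy as np
ims=[robot.read_camera(n) for n in("scene","side")]
for n,i in zip(("scene","side"),ims): cv2.imwrite(f"pics/{n}0.png",cv2.resize(i[:,:,::-1],(800,600)));np.save(f"pics/{n}0.npy",i)
for n in("scene","side","wrist"):
  c=robot.camera_info(n);R=np.array(c["R"]);print(n,c["fx"],c["cx"],c["cy"],(-R.T@np.array(c["t"])).round(3),R.round(2).tolist())
o=robot.get_obs();print(o["clock"],o["position"],o["tool_rot"],o["width"])
E
```

```text
nudge.py
pics
workcell.py
scene 472.8946077470561 249.70679808560016 193.77389984909183 [-0.457 -0.397  0.604] [[0.44, -0.9, 0.02], [-0.36, -0.19, -0.91], [0.82, 0.4, -0.4]]
side 450.4389102946053 255.33666620481395 190.88778163669994 [0.483 0.833 0.761] [[-1.0, -0.03, 0.01], [-0.02, 0.65, -0.76], [0.02, -0.76, -0.65]]
wrist 287.12007359275583 256.3601648782125 191.26409634478452 [0.143 0.562 0.373] [[0.38, 0.92, -0.0], [0.88, -0.36, 0.31], [0.29, -0.12, -0.95]]
0.1 [0.2189638  0.53149573 0.40392789] [-1.79907425e+02 -1.02917904e-02  1.57608836e+02] 0.08573952930697201
```

View pics/scene0.png

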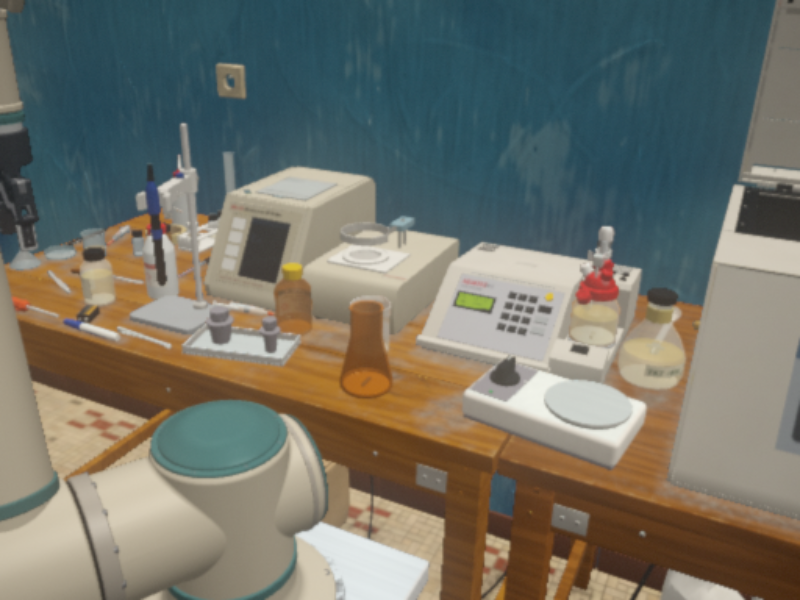

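View pics/side0.png

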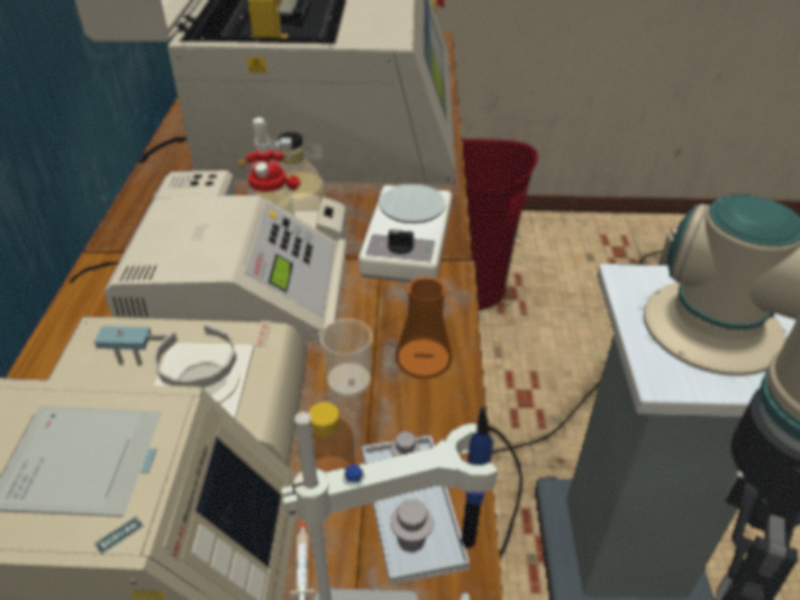

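The scene view shows the wide stopper at about (221,312), the narrow one at (270,322), the flask with base (366,382) and rim (371,303), the plate at (588,403) and the switch at (507,370). The side view shows the rim at (427,285), the wide stopper at (411,512) and the plate at (412,203).

```bash
cat > h.py <<'E'
import numpy as np,cv2
from workcell import robot
def ray(c,u,v):
    R=np.array(c["R"]);t=np.array(c["t"]);d=R.T@np.array([(u-c["cx"])/c["fx"],(v-c["cy"])/c["fy"],1]);return -R.T@t,d
def plane(c,u,v,z):
    o,d=ray(c,u,v);return o+d*(z-o[2])/d[2]
def tri(r1,r2):
    (a,d),(b,e)=r1,r2
    s=np.linalg.lstsq(np.c_[d,-e],b-a,rcond=None)[0]
    return (a+s[0]*d+b+s[1]*e)/2,np.linalg.norm(a+s[0]*d-b-s[1]*e)
E
python3 - <<'E'
from h import *
S,D=robot.camera_info("scene"),robot.camera_info("side");k=.64
P={"plate":((588,403),(412,203),.058),"stop":((220,311),(411,511),.065),"narrow":((270,321),(405,440),.065),"rim":((371,303),(427,287),.14),"base":((367,381),(424,357),0),"switch":((508,362),(401,235),.08),"bottlecap":((293,268),(324,412),.127),"beakerbase":(None,(348,378),0),"standtop":((184,127),(305,418),.3),"electrode":((150,168),(482,415),.3),"probe_tip":((160,282),(470,542),.1),
"trayNearR":((288,362),(438,436),.016),"trayL":((186,347),(466,570),.016)}
for n,(a,b,z) in P.items():
    if a: print(n,plane(S,a[0]*k,a[1]*k,z).round(3), end=" ")
    print(n,plane(D,b[0]*k,b[1]*k,z).round(3),end=" ")
    if a: p,e=tri(ray(S,a[0]*k,a[1]*k),ray(D,b[0]*k,b[1]*k));print("tri",p.round(3),round(e,4))
    else: print()
# masks
for n,c in(("scene",S),("side",D)):
    h=cv2.cvtColor(np.load(f"pics/{n}0.npy"),cv2.COLOR_RGB2HSV)
s=np.load("pics/scene0.npy")[:,:,::-1];d=np.load("pics/side0.npy")[:,:,::-1]
a=cv2.resize(s[180:300,110:430],(800,300),interpolation=2);b=cv2.resize(d[100:380,200:320],(257,600),interpolation=2)
cv2.imwrite("pics/cs.png",a);cv2.imwrite("pics/cd.png",b)
E
```

```text
plate [ 0.474 -0.257  0.058] plate [ 0.483 -0.253  0.058] tri [ 0.483 -0.257  0.054] 0.0025
stop [0.466 0.382 0.065] stop [0.476 0.388 0.065] tri [0.475 0.387 0.061] 0.003
narrow [0.474 0.282 0.065] narrow [0.485 0.289 0.065] tri [0.484 0.288 0.061] 0.0032
rim [0.472 0.088 0.14 ] rim [0.46  0.084 0.14 ] tri [0.461 0.084 0.143] 0.0054
base [0.471 0.094 0.   ] base [0.459 0.082 0.   ] tri [0.46  0.088 0.007] 0.0008
switch [ 0.497 -0.13   0.08 ] switch [ 0.5   -0.122  0.08 ] tri [ 0.501 -0.128  0.077] 0.0028
bottlecap [0.568 0.295 0.127] bottlecap [0.58  0.301 0.127] tri [0.579 0.3   0.124] 0.004
beakerbase [0.571 0.129 0.   ] 
standtop [0.787 0.709 0.3  ] standtop [0.568 0.453 0.3  ] tri [0.557 0.502 0.358] 0.0032
electrode [0.473 0.513 0.3  ] electrode [0.42  0.444 0.3  ] tri [0.421 0.46  0.318] 0.0022
probe_tip [0.455 0.502 0.1  ] probe_tip [0.415 0.445 0.1  ] tri [0.416 0.46  0.123] 0.0048
trayNearR [0.441 0.226 0.016] trayNearR [0.441 0.243 0.016] tri [0.444 0.234 0.01 ] 0.0097
trayL [0.404 0.41  0.016] trayL [0.413 0.43  0.016] tri [0.414 0.423 0.007] 0.0058
```

The rows are not in the units I measure in: shifts go in shares of 800 mm and turns go in shares of 180 degrees. I convert before sending: -0.039 m / 0.8 = -0.0488, -0.038 m / 0.8 = -0.0475, -10.2 degrees / 180 = -0.0567.

```bash
echo '[[0.085,-0.0475,-0.0488,0,0,0,0],[0.085,-0.0475,-0.0488,0,0,0,0],[0.085,-0.0475,-0.0488,0,0,0,0],[0.085,-0.0475,-0.0488,0,0,0,0],[0.085,0,0,0,0,0,-0.0567],[0.085,0,0,0,0,0,-0.0567],[0.085,0,0,0,0,0,-0.0567],[0.085,0,0,0,0,0,-0.0567],[0.085,0,0,0,0,0,-0.0567],[0.085,0,0,0,0,0,-0.0567]]' > m.json && python3 nudge.py m.json
cat >> h.py <<'E'
from scipy.spatial.transform import Rotation as Ro
def to(x,y,z,yaw=None):
    o=robot.get_obs();R=Ro.from_euler("xyz",o["tool_rot"],degrees=True)
    print("pos",np.round(o["position"],4),"rot",np.round(o["tool_rot"],2),"t",o["clock"],"w",o["width"],"tool d",R.inv().apply(np.array([x,y,z])-o["position"]).round(4))
    if yaw is not None: print("rotvec",(R.inv()*Ro.from_euler("xyz",[180,0,yaw],degrees=True)).as_rotvec(degrees=True).round(2))
E
echo '[[0.085,0,0,0,0,0,-0.0567],[0.085,0,0,0,0,0,-0.0567],[0.085,0,0,0,0,0,-0.0567],[0.085,0,0,0,0,0,-0.0567],[0.085,0,0,0,0,0,0]]' > m.json && python3 nudge.py m.json; python3 -c "
from h import *
to(.475,.36,.38,260);print(robot.get_obs()['joint_positions'])"
```

```text
clock: 1.98
position: [0.3, 0.3294, 0.4044]
tool_rot: [180.0, -0.0, -100.5]
ft_force: [-0.6, 0.4, 0.6]
width: 0.0848
gripper_force: 0.0
pos [0.3    0.3294 0.4044] rot [ 1.7997e+02 -3.0000e-02 -1.0051e+02] t 1.975 w 0.0848192819961886 tool d [-0.062  -0.1665  0.0243]
rotvec [ 0.03 -0.03 -0.51]
[ 3.87123127e+01  4.54297316e+00  1.00705885e+02  1.92857515e-03
  7.47923089e+01 -1.30779557e+02]
```

To row units: -0.0416 m / 0.8 = -0.052, -0.0155 m / 0.8 = -0.0194.

```bash
echo '[[0.085,-0.0194,-0.052,0.0075,0,0,0],[0.085,-0.0194,-0.052,0.0075,0,0,0],[0.085,-0.0194,-0.052,0.0075,0,0,0],[0.085,-0.0194,-0.052,0.0075,0,0,0],[0.085,0,0,0,0,0,0]]' > m.json && python3 nudge.py m.json
python3 - <<'E'
from h import *
c=robot.camera_info("wrist");i=robot.read_camera("wrist")
np.save("pics/w1.npy",i);cv2.imwrite("pics/w1.png",cv2.resize(i[:,:,::-1],(800,600)))
R=np.array(c["R"]);t=np.array(c["t"])
for p in((.475,.387,.065),(.484,.288,.065),(.58,.3,.127),(.42,.46,.12)):
    q=R@p+t;print(p,q[:2]/q[2]*c["fx"]+[c["cx"],c["cy"]])
import pickle;pickle.dump(c,open("w1.pkl","wb"))
E
```

```text
clock: 2.6
position: [0.4778, 0.3606, 0.379]
tool_rot: [180.0, -0.0, -100.7]
ft_force: [-0.7, 1.0, -0.1]
width: 0.0853
gripper_force: 0.0
(0.475, 0.387, 0.065) [262.06962272 203.51804754]
(0.484, 0.288, 0.065) [234.12500087 109.00742756]
(0.58, 0.3, 0.127) [110.22661509 151.83279063]
(0.42, 0.46, 0.12) [334.83191515 285.79741425]
```

View pics/w1.png

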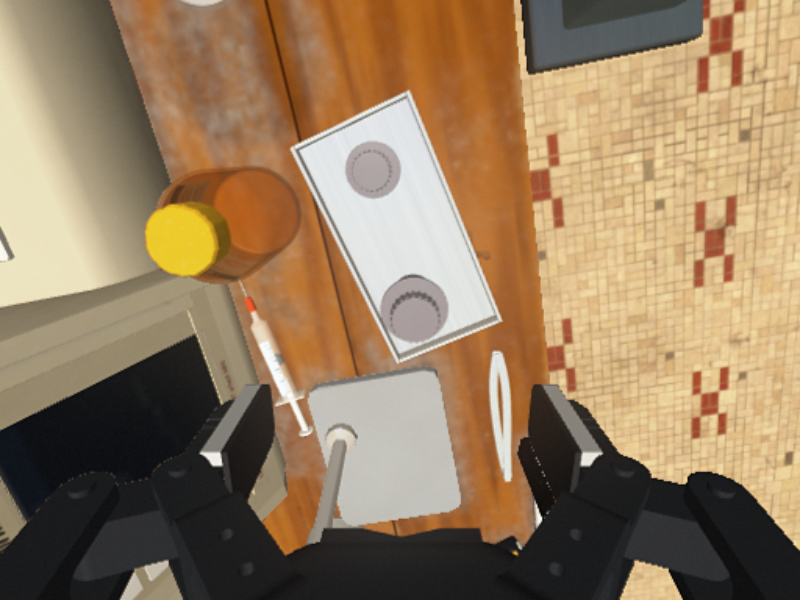

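Run:
```python
from h import *
import pickle
c=pickle.load(open("w1.pkl","rb"));i=np.load("pics/w1.npy")
for n,u,v,z in(("stop top",413.5,318,.065),("collar",414,308,.045),("narrow",372,171,.065),("cap",187,239,.127),("electrode?",535,480,.12),("pole foot",340,435,.0)): print(n,plane(c,u*.64,v*.64,z).round(4))
g=cv2.resize(i[150:240,215:310],None,fx=6,fy=6,interpolation=2);cv2.imwrite("pics/w1c.png",g[:,:,::-1])
to(.476,.386,.26)
```

```text
stop top [0.4723 0.3875 0.065 ]
collar [0.4714 0.3876 0.045 ]
narrow [0.4804 0.2891 0.065 ]
cap [0.5731 0.3022 0.127 ]
electrode? [0.4153 0.4857 0.12  ]
pole foot [0.5602 0.5112 0.    ]
pos [0.476  0.3604 0.3795] rot [ 1.7989e+02 -8.0000e-02 -1.0060e+02] t 2.65 w 0.08474379290692094 tool d [-0.0253  0.0045  0.1194]
```

View pics/w1c.png

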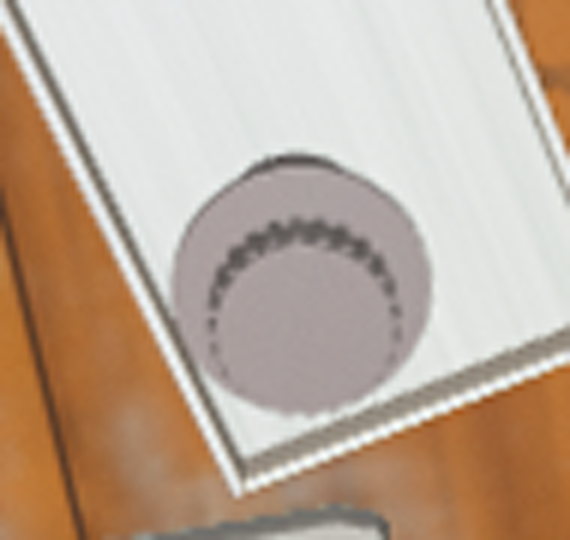

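The crop shows the stopper's collar centred at (265.5,198) and its grip top at (266,204) in native pixels. That puts the stopper at about (0.4725, 0.3875), which agrees with the triangulation.

To row units: 0.04 m / 0.8 = 0.05, 0.03 m / 0.8 = 0.0375.

```bash
echo '[[0.085,-0.0325,0.0105,0,0,0,0],[0.085,0,0,0.05,0,0,0],[0.085,0,0,0.05,0,0,0],[0.085,0,0,0.05,0,0,0],[0.085,0,0,0.0375,0,0,0],[0.085,0,0,0.0125,0,0,0],[0.085,0,0,0,0,0,0],[0.02,0,0,0,0,0,0],[0.02,0,0,0,0,0,0],[0.02,0,0,0,0,0,0],[0.02,0,0,0,0,0,0]]' > m.json && python3 nudge.py m.json 50; python3 -c "
from h import *
to(.4725,.3875,.219)
i=robot.read_camera('wrist');cv2.imwrite('pics/w2.png',i[100:,:,::-1])"
```

```text
clock: 4.03
position: [0.4717, 0.3878, 0.2218]
tool_rot: [-179.9, 0.1, -100.4]
ft_force: [-0.4, -0.2, 5.3]
width: 0.0299
gripper_force: 49.2
pos [0.4717 0.3878 0.2218] rot [-1.7993e+02  8.0000e-02 -1.0040e+02] t 4.025 w 0.02991667961827568 tool d [ 0.0002 -0.0008  0.0028]
```

View pics/w2.png

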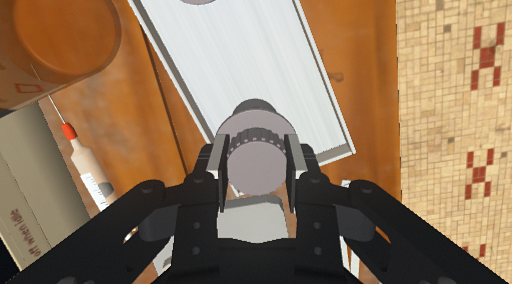

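The stopper is held between the pads, with its grip top at about (256,165) in the crop. Next I lift it and look at it against the flask.

To row units: -0.045 m / 0.8 = -0.0563, -0.03 m / 0.8 = -0.0375.

```bash
echo '[[0.02,0,0,-0.0125,0,0,0],[0.02,0,0,-0.0375,0,0,0],[0.02,0,0,-0.0563,0,0,0],[0.02,0,0,-0.0563,0,0,0],[0.02,0,0,-0.0563,0,0,0],[0.02,0,0,0,0,0,0],[0.02,0,0,0,0,0,0]]' > m.json && python3 nudge.py m.json; python3 -c "
from h import *
to(.466,.23,.394)"
```

```text
clock: 4.95
position: [0.4711, 0.3873, 0.3953]
tool_rot: [180.0, -0.0, -100.4]
ft_force: [-0.4, -0.5, -0.7]
width: 0.03
gripper_force: 49.6
pos [0.4711 0.3873 0.3953] rot [ 1.7995e+02 -4.0000e-02 -1.0039e+02] t 4.95 w 0.029968350807926394 tool d [ 0.1556 -0.0234  0.0014]
```

To row units: 0.039 m / 0.8 = 0.0488, -0.006 m / 0.8 = -0.0075.

```bash
echo '[[0.02,0.0488,-0.0075,0,0,0,0],[0.02,0.0488,-0.0075,0,0,0,0],[0.02,0.0488,-0.0075,0,0,0,0],[0.02,0.0488,-0.0075,0,0,0,0],[0.02,0,0,0,0,0,0],[0.02,0,0,0,0,0,0],[0.02,0,0,0,0,0,0]]' > m.json && python3 nudge.py m.json
python3 - <<'E'
from h import *
import pickle
to(.461,.086,.4)
cs={};ims={}
for n in("wrist","scene","side"): cs[n]=robot.camera_info(n);ims[n]=robot.read_camera(n)
pickle.dump((cs,ims),open("l1.pkl","wb"))
p=robot.get_obs()["position"]-[0,0,.19]
out=[cv2.resize(ims["wrist"][:,:,::-1],(512,384))]
o=[]
for n in("scene","side"):
    c=cs[n];q=np.array(c["R"])@p+c["t"];u,v=(q[:2]/q[2]*c["fx"]+[c["cx"],c["cy"]]).astype(int);u0,v0=max(u-32,0),max(v-32,0);print(n,u0,v0)
    o.append(cv2.resize(ims[n][v0:v0+64,u0:u0+64,::-1],(288,288),interpolation=2))
b=np.zeros((576,800,3),np.uint8);b[:384,:512]=out[0];b[:288,512:]=o[0];b[288:,512:]=o[1];cv2.imwrite("pics/l1.png",b)
E
```

```text
clock: 5.82
position: [0.4669, 0.2306, 0.3951]
tool_rot: [179.9, -0.0, -100.3]
ft_force: [0.6, 0.3, -0.1]
width: 0.0297
gripper_force: 49.6
pos [0.4669 0.2306 0.3951] rot [ 179.94   -0.   -100.33] t 5.825 w 0.02970363461242514 tool d [ 0.1433 -0.0201 -0.005 ]
scene 153 127
side 238 175
```

View pics/l1.png

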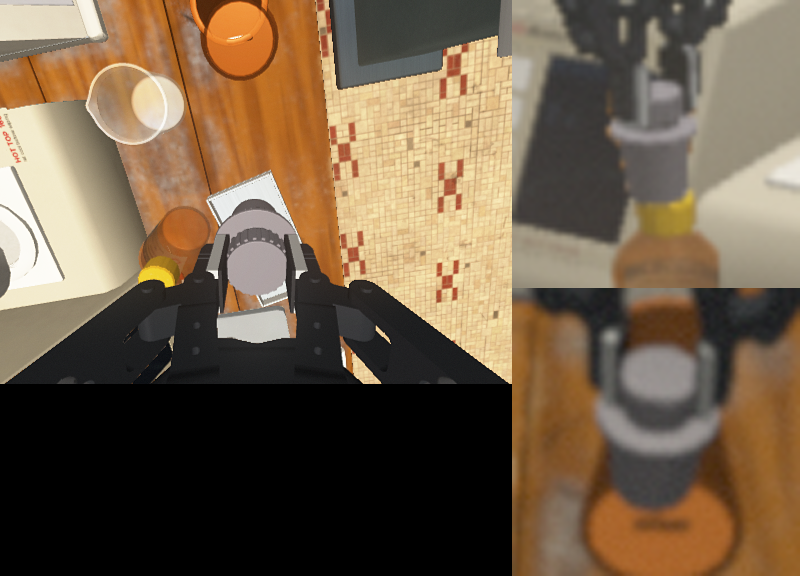

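```bash
python3 - <<'E'
from h import *
import pickle
cs,ims=pickle.load(open("l1.pkl","rb"))
print(tri(ray(cs["scene"],184.4,155.9),ray(cs["side"],270.6,203.9)))
W=cs["wrist"]
print("top",plane(W,259,262,.2385),"collar",plane(W,256,250,.2185), "beaker base",plane(W,157,103,.003))
E
echo '[[0.02,0.05,-0.0075,0,0,0,0],[0.02,0.05,-0.0075,0,0,0,0],[0.02,0,0,0,0,0,0],[0.02,0,0,0,0,0,0]]' > m.json && python3 nudge.py m.json
python3 - <<'E'
from h import *
import pickle
cs={};ims={}
to(.461,.086,.4)
for n in("wrist","scene","side"): cs[n]=robot.camera_info(n);ims[n]=robot.read_camera(n)
pickle.dump((cs,ims),open("l2.pkl","wb"))
out=ims["wrist"][:300,60:420,::-1]
cv2.imwrite("pics/l2.png",cv2.resize(out,(720,600),interpolation=2))
E
```

```text
(array([0.4668894 , 0.23292753, 0.214977  ]), np.float64(0.0019688419906568016))
top [0.46358788 0.22847636 0.2385    ] collar [0.46589473 0.23282285 0.2185    ] beaker base [0.56919005 0.13697094 0.003     ]
clock: 6.48
position: [0.459, 0.1714, 0.3954]
tool_rot: [-179.3, -1.2, -101.8]
ft_force: [1.0, -0.0, -0.3]
width: 0.0299
gripper_force: 49.6
pos [0.459  0.1714 0.3954] rot [-179.35   -1.22 -101.82] t 6.475 w 0.02986065795105688 tool d [ 0.0832 -0.0195 -0.0026]
```

View pics/l2.png

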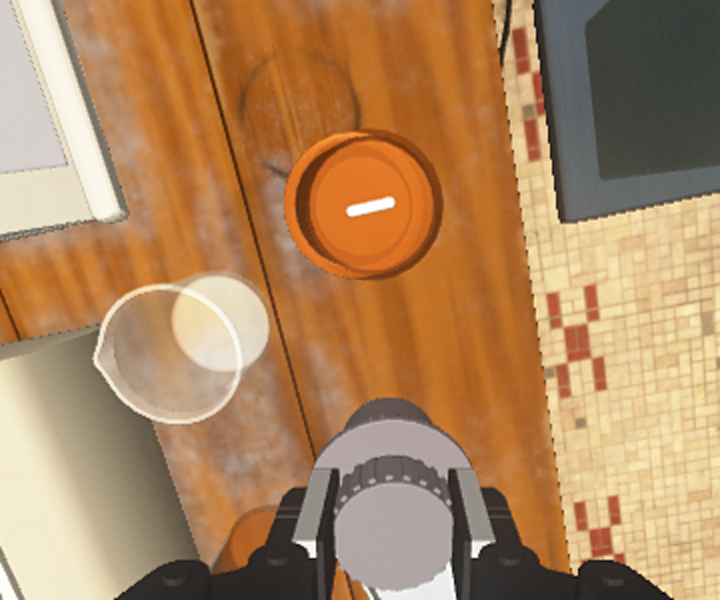

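The picture shows the flask's outline at x 285–442, y 130–280 in the enlarged view, with the stopper ahead of it. The arm is also near the joint 6 limit, which caused the small tilt. I'll turn the wrist back to yaw 180 and look again.

To row units: 9.8 degrees / 180 = 0.0544.

```bash
python3 -c "
from h import *
print(robot.get_obs()['joint_positions']);to(.461,.171,.395,-180)"; echo '[[0.02,0,0,0,0,0,0.0544],[0.02,0,0,0,0,0,0.0544],[0.02,0,0,0,0,0,0.0544],[0.02,0,0,0,0,0,0.0544],[0.02,0,0,0,0,0,0.0544],[0.02,0,0,0,0,0,0.0544],[0.02,0,0,0,0,0,0.0544],[0.02,0,0,0,0,0,0.0544],[0.02,0,0,0,0,0,0]]' > m.json && python3 nudge.py m.json; python3 -c "
from h import *
to(.525,.086,.395,-180)"
```

```text
[  12.89829208    8.84668936   96.94297701   -1.46476584   74.16467072
 -154.91301248]
pos [0.4591 0.1715 0.3953] rot [-179.37   -1.26 -101.8 ] t 6.625 w 0.029709665251147658 tool d [ 0.0001 -0.002   0.0003]
rotvec [-1.39 -0.62 78.21]
clock: 7.75
position: [0.4591, 0.1714, 0.3952]
tool_rot: [-178.6, 0.4, 179.9]
ft_force: [0.2, 0.9, -0.4]
width: 0.0301
gripper_force: 49.6
pos [0.4591 0.1714 0.3952] rot [-178.62    0.35  179.92] t 7.75 w 0.03013271196948227 tool d [-0.0661 -0.0852  0.0026]
rotvec [-1.38  0.35 -0.08]
```

To row units: -0.0284 m / 0.8 = -0.0355, -0.022 m / 0.8 = -0.0275, -1.38 degrees / 180 = -0.0077.

```bash
echo '[[0.02,-0.0275,-0.0355,0,0,0,0],[0.02,-0.0275,-0.0355,0,0,0,0],[0.02,-0.0275,-0.0355,0.0025,-0.0077,0.0019,0],[0.02,0,0,0,0,0,0],[0.02,0,0,0,0,0,0],[0.02,0,0,0,0,0,0]]' > m.json && python3 nudge.py m.json
python3 - <<'E'
from h import *
import pickle
to(.461,.086,.395,-180)
cs={};ims={}
for n in("wrist","scene","side"): cs[n]=robot.camera_info(n);ims[n]=robot.read_camera(n)
pickle.dump((cs,ims),open("l3.pkl","wb"))
W=cs["wrist"];R=np.array(W["R"]);t=np.array(W["t"])
h=cv2.cvtColor(ims["wrist"],cv2.COLOR_RGB2HSV)
out=ims["wrist"][:300,60:420,::-1]
cv2.imwrite("pics/l3.png",cv2.resize(out,(720,600),interpolation=2))
def pr(p): q=R@np.array(p)+t;return (q[:2]/q[2]*W["fx"]+[W["cx"],W["cy"]]-[60,0])*2
a=np.linspace(0,6.283,60)
for x,y in((.461,.085),(.466,.088)):
  for z,r in((.14,.0255),(.14,.022),(0,.043)):
    e=np.array([pr((x+r*np.cos(k),y+r*np.sin(k),z)) for k in a]);print((x,y,z,r),"L R T B",e.min(0)[0].round(),e.max(0)[0].round(),e.min(0)[1].round(),e.max(0)[1].round())
E
```

```text
clock: 8.5
position: [0.524, 0.0862, 0.3957]
tool_rot: [180.0, -0.0, 179.9]
ft_force: [0.3, -0.5, 0.5]
width: 0.03
gripper_force: 49.7
pos [0.524  0.0862 0.3957] rot [ 1.8000e+02 -2.0000e-02  1.7987e+02] t 8.5 w 0.030026730754735845 tool d [ 0.063  -0.0003  0.0007]
rotvec [ 0.   -0.02 -0.13]
(0.461, 0.085, 0.14, 0.0255) L R T B 323.0 457.0 175.0 312.0
(0.461, 0.085, 0.14, 0.022) L R T B 333.0 448.0 185.0 303.0
(0.461, 0.085, 0, 0.043) L R T B 321.0 462.0 150.0 296.0
(0.466, 0.088, 0.14, 0.0255) L R T B 332.0 465.0 189.0 324.0
(0.466, 0.088, 0.14, 0.022) L R T B 341.0 455.0 199.0 315.0
(0.466, 0.088, 0, 0.043) L R T B 326.0 466.0 160.0 304.0
```

View pics/l3.png

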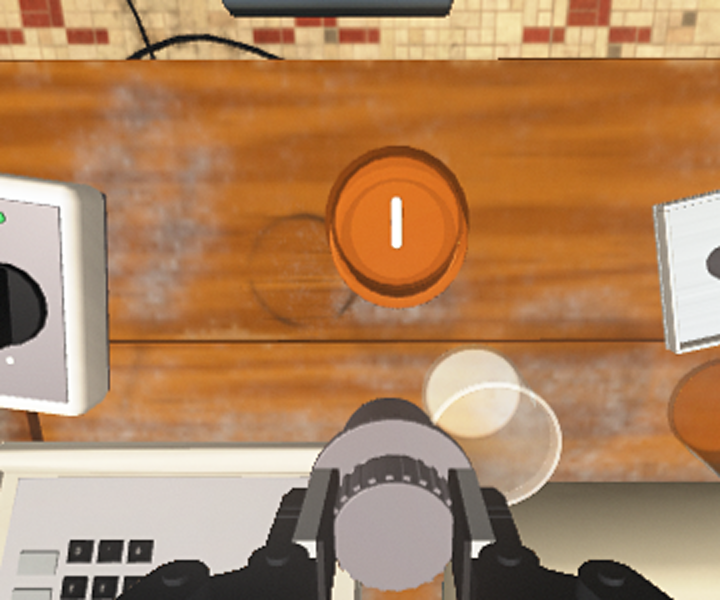

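The flask's outline spans 326–468 × 146–308, so the flask is near (0.459, 0.088). The collar spans about 311–471 and the grip top 333–453 × 482–590, which I use to check the stopper's offset from the TCP.

Run:
```python
from h import *
import pickle
cs,ims=pickle.load(open("l3.pkl","rb"))
W=cs["wrist"];R=np.array(W["R"]);t=np.array(W["t"])
def pr(p): q=R@np.array(p)+t;return (q[:2]/q[2]*W["fx"]+[W["cx"],W["cy"]]-[60,0])*2
a=np.linspace(0,6.283,60)
def ext(x,y,z,r):
    e=np.array([pr((x+r*np.cos(k),y+r*np.sin(k),z)) for k in a]);print((x,y,z,r),"L R T B",e.min(0)[0].round(),e.max(0)[0].round(),e.min(0)[1].round(),e.max(0)[1].round())
ext(.524,.0862,.2385,.017);ext(.524,.0862,.2185,.0245);ext(.529,.0862,.2385,.017);ext(.529,.0862,.2185,.0245)
ext(.524,.0862,.1765,.0165)
ext(.4593,.0882,.14,.0255);ext(.4593,.0882,.14,.022);ext(.4593,.0882,0,.043)
```

```text
(0.524, 0.0862, 0.2385, 0.017) L R T B 327.0 461.0 474.0 591.0
(0.524, 0.0862, 0.2185, 0.0245) L R T B 308.0 480.0 415.0 568.0
(0.529, 0.0862, 0.2385, 0.017) L R T B 328.0 461.0 492.0 606.0
(0.529, 0.0862, 0.2185, 0.0245) L R T B 309.0 479.0 432.0 582.0
(0.524, 0.0862, 0.1765, 0.0165) L R T B 347.0 440.0 392.0 478.0
(0.4593, 0.0882, 0.14, 0.0255) L R T B 332.0 466.0 170.0 307.0
(0.4593, 0.0882, 0.14, 0.022) L R T B 341.0 457.0 180.0 299.0
(0.4593, 0.0882, 0, 0.043) L R T B 326.0 467.0 147.0 293.0
```

To row units: 0.033 m / 0.8 = 0.0413, 0.0317 m / 0.8 = 0.0396.

```bash
echo '[[0.02,0.0413,0.0013,0,0,0,0],[0.02,0.0396,0.0013,0,0,0,0],[0.02,0,0,0,0,0,0],[0.02,0,0,0.025,0,0,0],[0.02,0,0,0.025,0,0,0],[0.02,0,0,0.0188,0,0,0],[0.02,0,0,0,0,0,0]]' > m.json && python3 nudge.py m.json; python3 -c "
from h import *
to(.4593,.0882,.321,180)
ims=[robot.read_camera(n)[:,:,::-1] for n in('scene','side')]
a=cv2.resize(ims[0][150:270,190:290],(360,432),interpolation=2);b=cv2.resize(ims[1][160:280,220:320],(360,432),interpolation=2)
cv2.imwrite('pics/ins.png',np.hstack([a,b]))"
```

```text
clock: 9.52
position: [0.4602, 0.0878, 0.3399]
tool_rot: [-180.0, -0.1, 179.8]
ft_force: [-0.3, -1.2, -1.1]
width: 0.0297
gripper_force: 49.7
pos [0.4602 0.0878 0.3399] rot [-1.7998e+02 -9.0000e-02  1.7979e+02] t 9.525 w 0.02974401742938336 tool d [0.0009 0.0004 0.0189]
rotvec [-0.02 -0.09 -0.21]
```

View pics/ins.png

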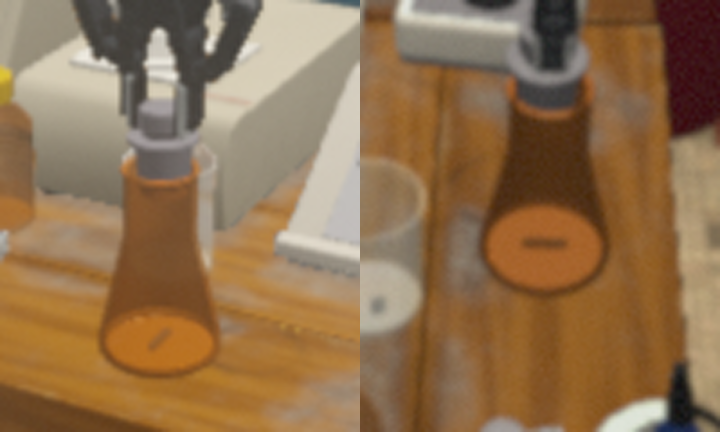

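The plug has entered the neck and is centred in both views, at about (160,165) left and (548,90) right. Now I press it home in small steps.

To row units: 0.007 m / 0.8 = 0.0088, 0.005 m / 0.8 = 0.0063.

```bash
echo '[[0.02,0,0,0.0088,0,0,0],[0.02,0,0,0.0063,0,0,0],[0.02,0,0,0.0038,0,0,0],[0.02,0,0,0,0,0,0]]' > m.json && python3 nudge.py m.json; echo '[[0.02,0,0,0.0038,0,0,0],[0.02,0,0,0,0,0,0]]' > m.json && python3 nudge.py m.json;echo '[[0.02,0,0,0.0025,0,0,0],[0.02,0,0,0,0,0,0]]' > m.json && python3 nudge.py m.json
```

```text
clock: 10.12
position: [0.4598, 0.0877, 0.3254]
tool_rot: [-180.0, -0.0, 179.8]
ft_force: [-0.6, 0.4, -0.7]
width: 0.0301
gripper_force: 49.7
clock: 10.38
position: [0.4598, 0.0877, 0.3225]
tool_rot: [-180.0, -0.0, 179.8]
ft_force: [-1.0, 0.7, -1.1]
width: 0.0296
gripper_force: 49.7
clock: 10.62
position: [0.46, 0.0878, 0.3212]
tool_rot: [180.0, 0.0, 179.8]
ft_force: [-1.8, -0.1, 3.5]
width: 0.0296
gripper_force: 50.0
```

To row units: 0.003 m / 0.8 = 0.0038.

```bash
echo '[[0.02,0,0,0.0038,0,0,0],[0.02,0,0,0,0,0,0]]' > m.json && python3 nudge.py m.json;echo '[[0.02,0,0,0.005,0,0,0],[0.02,0,0,0,0,0,0]]' > m.json && python3 nudge.py m.json
```

```text
clock: 10.88
position: [0.4605, 0.088, 0.3208]
tool_rot: [180.0, 0.3, 179.8]
ft_force: [-5.3, 0.6, 19.5]
width: 0.03
gripper_force: 51.5
clock: 11.12
position: [0.461, 0.0878, 0.3203]
tool_rot: [180.0, 0.5, 179.7]
ft_force: [-9.6, -0.2, 41.1]
width: 0.0298
gripper_force: 53.7
```

To row units: 0.02 m / 0.8 = 0.025, -0.007 m / 0.8 = -0.0088.

```bash
echo '[[0.02,0,0,-0.0088,0,0,0],[0.02,0,0,0,0,0,0],[0.085,0,0,0,0,0,0],[0.085,0,0,0,0,0,0],[0.085,0,0,0,0,0,0],[0.085,0,0,0,0,0,0],[0.085,0,0,0.025,0,0,0],[0.085,0,0,0.025,0,0,0],[0.085,0,0,0.0113,0,0,0],[0.085,0,0,0,0,0,0]]' > m.json && python3 nudge.py m.json; python3 -c "
from h import *
to(.4595,.088,.272,180)"
```

```text
clock: 12.38
position: [0.4598, 0.0877, 0.2713]
tool_rot: [-180.0, -0.1, 179.8]
ft_force: [-0.5, -0.2, -0.6]
width: 0.0853
gripper_force: 0.0
pos [0.4598 0.0877 0.2713] rot [-1.7999e+02 -7.0000e-02  1.7976e+02] t 12.375 w 0.0852714708976294 tool d [ 0.0004  0.0003 -0.0007]
rotvec [-0.01 -0.07 -0.24]
```

To row units: -0.04 m / 0.8 = -0.05, -0.03 m / 0.8 = -0.0375.

```bash
echo '[[0.03,0,0,0,0,0,0],[0.03,0,0,0,0,0,0],[0.03,0,0,0,0,0,0],[0.03,0,0,0,0,0,0],[0.03,0,0,0,0,0,0],[0.03,0,0,-0.0125,0,0,0],[0.03,0,0,-0.0375,0,0,0],[0.03,0,0,-0.05,0,0,0],[0.03,0,0,-0.05,0,0,0],[0.03,0,0,0,0,0,0],[0.03,0,0,0,0,0,0]]' > m.json && python3 nudge.py m.json 60; python3 -c "
from h import *
c=robot.camera_info('side')
for u,v in((450,182),(320,182),(330,235),(345,330)): print(plane(c,u*.64,v*.64,0).round(3))
s=robot.camera_info('scene');print(plane(s,672*.64,482*.64,0).round(3))
to(.478,-.06,.391,180)"
```

```text
clock: 13.75
position: [0.4591, 0.0876, 0.3906]
tool_rot: [-180.0, -0.1, 179.8]
ft_force: [0.2, 0.6, -2.6]
width: 0.0494
gripper_force: 62.9
[ 0.406 -0.424  0.   ]
[ 0.673 -0.414  0.   ]
[ 0.634 -0.229  0.   ]
[0.584 0.026 0.   ]
[ 0.426 -0.386  0.   ]
pos [0.4591 0.0876 0.3906] rot [-1.7998e+02 -1.4000e-01  1.7976e+02] t 13.75 w 0.049423484444176775 tool d [-0.0195 -0.1476 -0.0004]
rotvec [-0.02 -0.14 -0.24]
```

The rows are not in the units I measure in: shifts go in shares of 800 mm and turns go in shares of 180 degrees. I convert before sending: -0.037 m / 0.8 = -0.0463, -0.005 m / 0.8 = -0.0063.

```bash
echo '[[0.03,-0.0063,-0.0463,0,0,0,0],[0.03,-0.0063,-0.0463,0,0,0,0],[0.03,-0.0063,-0.0463,0,0,0,0],[0.03,-0.0063,-0.0463,0,0,0,0],[0.03,0,0,0,0,0,0],[0.03,0,0,0,0,0,0],[0.03,0,0,0,0,0,0]]' > m.json && python3 nudge.py m.json
python3 - <<'E'
from h import *
import pickle
to(.483,-.257,.391,180)
cs={};ims={}
for n in("wrist","scene","side"): cs[n]=robot.camera_info(n);ims[n]=robot.read_camera(n)
pickle.dump((cs,ims),open("p1.pkl","wb"))
w=ims["wrist"][:,:,::-1]
a=cv2.resize(ims["scene"][210:300,280:420,::-1],(420,270),interpolation=2);b=cv2.resize(ims["side"][100:200,220:320,::-1],(270,270),interpolation=2)
m=np.zeros((600,800,3),np.uint8);m[:330,:440]=cv2.resize(w,(440,330));m[330:,:420]=a;m[330:,420:690]=b
W=cs["wrist"];R=np.array(W["R"]);t=np.array(W["t"])
for p in((.483,-.257,.058),(.501,-.128,.08)):
  q=R@p+t;print(q[:2]/q[2]*W["fx"]+[W["cx"],W["cy"]])
cv2.imwrite("pics/p1.png",w)
E
```

```text
clock: 14.62
position: [0.4789, -0.0595, 0.391]
tool_rot: [180.0, -0.1, 179.8]
ft_force: [0.5, -1.2, -2.9]
width: 0.0497
gripper_force: 63.8
pos [ 0.4789 -0.0595  0.391 ] rot [ 1.7996e+02 -1.0000e-01  1.7982e+02] t 14.625 w 0.04969247439393588 tool d [-0.0047 -0.1975 -0.0002]
rotvec [ 0.04 -0.1  -0.18]
[ 75.80595942 180.43353846]
[190.68247985 202.66338652]
```

View pics/p1.png

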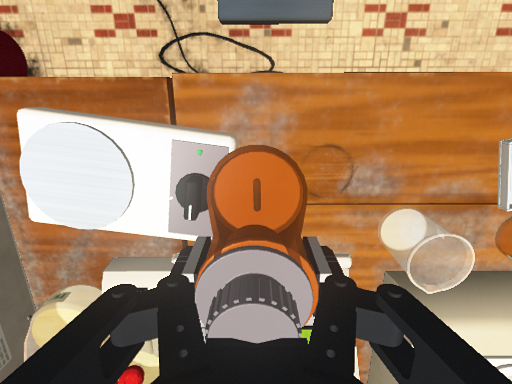

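The wrist view shows the plate with extents about (20–133, 122–229), so its centre is near (76,175). The switch is at (192,192) with its pointer down, along +x, and the housing is turned by about −7°. I'll refine these numerically.

Run:
```python
from h import *
import pickle
cs,ims=pickle.load(open("p1.pkl","rb"))
W=cs["wrist"];w=ims["wrist"];h=cv2.cvtColor(w,cv2.COLOR_RGB2HSV)
print(w[175,76],w[120,40],w[200,150],w[215,40])
d=w.astype(int);m=((d[:,:,2]-d[:,:,0]>6)&(d[:,:,2]>140)).astype(np.uint8)
m[:,160:]=0;m=cv2.morphologyEx(m,cv2.MORPH_OPEN,np.ones((3,3)))
n,l,s,ce=cv2.connectedComponentsWithStats(m);k=1+s[1:,4].argmax();print(s[k],ce[k])
cn=max(cv2.findContours((l==k).astype(np.uint8),0,1)[0],key=cv2.contourArea);cn=cv2.convexHull(cn)
P=np.array([plane(W,u,v,.058) for u,v in cn[:,0]])
print("plate",cv2.minEnclosingCircle((P[:,:2]*1000).astype(np.float32)))
for u,v,z in((76.5,175.5,.058),(190,181,.080),(22,108,.048),(236,135,.048),(30,222,.048)):print(u,v,plane(W,u,v,z).round(4))
# switch dark blob
g=cv2.cvtColor(w,cv2.COLOR_RGB2GRAY);b=(g<75).astype(np.uint8);b[:,:172]=0;b[:,206:]=0;b[:168]=0;b[225:]=0
n,l,s,ce=cv2.connectedComponentsWithStats(b);print(s[1:],ce[1:].round(1))
sb=((g>200)).astype(np.uint8);sb[:,:180]=0;sb[:,202:]=0;sb[:195]=0;sb[224:]=0
n,l,s,ce=cv2.connectedComponentsWithStats(sb);print(s[1:],ce[1:].round(1))
```

```text
[236 239 242] [253 253 253] [254 254 253] [254 254 253]Traceback (most recent call last):
  File "<stdin>", line 8, in <module>
ValueError: attempt to get argmax of an empty sequence
```

Run:
```python
from h import *
import pickle
cs,ims=pickle.load(open("p1.pkl","rb"))
W=cs["wrist"];w=ims["wrist"]
d=w.astype(int);m=((d[:,:,0]<248)&(d[:,:,0]>205)&(d[:,:,2]>=d[:,:,0])).astype(np.uint8)
m[:,160:]=0;m[:105]=0;m[240:]=0;m=cv2.morphologyEx(m,cv2.MORPH_OPEN,np.ones((5,5)))
n,l,s,ce=cv2.connectedComponentsWithStats(m);k=1+s[1:,4].argmax();print(s[k],ce[k])
cn=max(cv2.findContours((l==k).astype(np.uint8),0,1)[0],key=cv2.contourArea);cn=cv2.convexHull(cn)
P=np.array([plane(W,u,v,.058) for u,v in cn[:,0]])
print("plate",cv2.minEnclosingCircle((P[:,:2]*1000).astype(np.float32)))
for u,v,z in((76.5,175.5,.058),(192,192,.080),(190,218,.075),(22,108,.048),(236,135,.048),(30,222,.048)):print(u,v,plane(W,u,v,z).round(4))
g=cv2.cvtColor(w,cv2.COLOR_RGB2GRAY);b=(g<75).astype(np.uint8);b[:,:172]=0;b[:,209:]=0;b[:168]=0;b[225:]=0
n,l,s,ce=cv2.connectedComponentsWithStats(b);print(s[1:].tolist(),ce[1:].round(1).tolist())
sb=((g>190)).astype(np.uint8);sb[:,:180]=0;sb[:,202:]=0;sb[:195]=0;sb[224:]=0
n,l,s,ce=cv2.connectedComponentsWithStats(sb);print(s[1:].tolist(),ce[1:].round(1).tolist())
```

```text
[  20  123  112  106 9180] [ 75.43061002 175.35522876]
plate ((480.71337890625, -256.07659912109375), 60.16640853881836)
76.5 175.5 [ 0.4774 -0.2551  0.058 ]
192 192 [ 0.4893 -0.1258  0.08  ]
190 218 [ 0.5205 -0.1313  0.075 ]
22 108 [ 0.4072 -0.3041  0.048 ]
236 135 [ 0.4355 -0.0815  0.048 ]
30 222 [ 0.5369 -0.3279  0.048 ]
[[194, 173, 1, 1, 1], [189, 174, 1, 1, 1], [191, 174, 18, 46, 348], [205, 183, 2, 3, 3], [184, 211, 1, 1, 1], [184, 213, 1, 1, 1], [187, 212, 1, 1, 1]] [[194.0, 173.0], [189.0, 174.0], [199.6, 197.1], [205.3, 184.0], [184.0, 211.0], [184.0, 213.0], [187.0, 212.0]]
[[188, 205, 4, 15, 33], [180, 206, 3, 4, 6]] [[189.5, 212.3], [181.0, 207.5]]
```

To row units: -0.05 m / 0.8 = -0.0625, -0.04 m / 0.8 = -0.05.

```bash
echo '[[0.03,0,-0.05,0,0,0,0],[0.03,0,-0.0625,0,0,0,0],[0.03,0,-0.0625,0,0,0,0],[0.03,0,-0.05,0,0,0,0],[0.03,0,-0.0206,0,0,0,0],[0.03,0,0,0,0,0,0],[0.03,0,0,0.0375,0,0,0],[0.03,0,0,0.025,0,0,0],[0.03,0,0,0,0,0,0]]' > m.json && python3 nudge.py m.json; python3 -c "
from h import *
to(.479,-.256,.3293,180)"
```

```text
clock: 15.9
position: [0.478, -0.2547, 0.3404]
tool_rot: [179.8, -0.2, 179.9]
ft_force: [-0.5, 0.3, -2.9]
width: 0.0492
gripper_force: 64.2
pos [ 0.478  -0.2547  0.3404] rot [179.81  -0.2  179.86] t 15.9 w 0.049232651896525204 tool d [-0.0011 -0.0013  0.0111]
rotvec [ 0.19 -0.2  -0.14]
```

To row units: 0.007 m / 0.8 = 0.0088, 0.003 m / 0.8 = 0.0038, -0.2 degrees / 180 = -0.0011.

```bash
echo '[[0.03,-0.0013,-0.0013,0.0088,0.0011,-0.0011,0],[0.03,0,0,0.0038,0,0,0],[0.03,0,0,0,0,0,0]]' > m.json && python3 nudge.py m.json;echo '[[0.03,0,0,0.0025,0,0,0],[0.03,0,0,0,0,0,0]]' > m.json && python3 nudge.py m.json
```

```text
clock: 16.27
position: [0.4795, -0.2578, 0.332]
tool_rot: [-179.8, 0.2, 179.8]
ft_force: [-1.0, 0.1, -1.7]
width: 0.0496
gripper_force: 64.3
clock: 16.52
position: [0.4798, -0.2581, 0.3307]
tool_rot: [-179.8, 0.3, 179.7]
ft_force: [-0.4, 0.1, 2.0]
width: 0.0493
gripper_force: 64.8
```

To row units: -0.03 m / 0.8 = -0.0375, -0.02 m / 0.8 = -0.025.

```bash
echo '[[0.085,0,0,0,0,0,0],[0.085,0,0,0,0,0,0],[0.085,0,0,0,0,0,0],[0.085,0,0,0,0,0,0],[0.085,0,0,-0.0375,0,0,0],[0.085,0,0,-0.0375,0,0,0],[0.085,0,0,-0.0375,0,0,0],[0.085,0,0,-0.025,0,0,0],[0.085,0,0,0,0,0,0]]' > m.json && python3 nudge.py m.json
python3 - <<'E'
from h import *
import pickle
to(.495,-.13,.43,180)
cs={};ims={}
for n in("wrist","scene","side"): cs[n]=robot.camera_info(n);ims[n]=robot.read_camera(n)
pickle.dump((cs,ims),open("q1.pkl","wb"))
for n,z in(("scene",0),("side",0)):
    h=cv2.cvtColor(ims[n],cv2.COLOR_RGB2HSV);c=cs[n]
    R=np.array(c["R"]);t=np.array(c["t"])
    def pr(p): q=R@np.array(p)+t;return (q[:2]/q[2]*c["fx"]+[c["cx"],c["cy"]])
    b=pr((.479,-.256,.058));r=pr((.479,-.256,.198));cl=pr((.479,-.256,.2));print(n,"pred base",b.round(1),"rim",r.round(1))
    m=((h[:,:,0]<22)&(h[:,:,1]>140)).astype(np.uint8)
    u0=int(b[0])-40;m[:,:u0]=0;m[:,u0+80:]=0;m[:int(r[1])-30]=0;m[int(b[1])+30:]=0
    k,l,s,ce=cv2.connectedComponentsWithStats(m);
    for i in range(1,k):
        if s[i,4]>80:print(s[i].tolist(),ce[i].round(1))
    a=np.linspace(0,6.28,40)
    for zz,rr in((.058,.043),(.198,.0255),(.2,.0245)):
        e=np.array([pr((.479+rr*np.cos(q),-.256+rr*np.sin(q),zz)) for q in a]);print(" pred ext",zz,e.min(0).round(1),e.max(0).round(1))
E
```

```text
clock: 17.65
position: [0.4794, -0.2577, 0.4413]
tool_rot: [-179.7, 0.4, 179.8]
ft_force: [0.4, 0.0, 0.2]
width: 0.0848
gripper_force: 0.0
pos [ 0.4794 -0.2577  0.4413] rot [-179.67    0.38  179.76] t 17.65 w 0.08483394353364289 tool d [-0.015   0.1278  0.0107]
rotvec [-0.33  0.38 -0.24]
scene pred base [376.2 256.7] rim [384.5 199.2]
[369, 169, 27, 24, 292] [382.  181.3]
[360, 203, 44, 62, 763] [382.2 247.3]
[404, 266, 12, 20, 128] [411.4 278.5]
 pred ext 0.058 [356.4 246.9] [396.3 267.3]
 pred ext 0.198 [372.  194.3] [397.1 204.4]
 pred ext 0.2 [372.6 193.6] [396.7 203.3]
side pred base [265.2 129.4] rim [266.4  84.6]
[284, 63, 21, 96, 729] [294.4 128.6]
[251, 87, 27, 48, 962] [264.5 112.6]
[225, 124, 16, 12, 137] [233.1 128.6]
 pred ext 0.058 [250.1 121.3] [280.3 137.9]
 pred ext 0.198 [256.8  80.1] [276.   89.2]
 pred ext 0.2 [257.2  79.6] [275.7  88.3]
```

Run:
```python
from h import *
import pickle
cs,ims=pickle.load(open("q1.pkl","rb"))
W=cs["wrist"];w=ims["wrist"];d=w.astype(int);h=cv2.cvtColor(w,cv2.COLOR_RGB2HSV)
R=np.array(W["R"]);t=np.array(W["t"])
def pr(p): q=R@np.array(p)+t;return (q[:2]/q[2]*W["fx"]+[W["cx"],W["cy"]])
print("plate c",pr((.479,-.256,.058)).round(1))
a=np.linspace(0,6.28,60)
for x,y in((.479,-.256),(.479,-.264)):
  for z,r in((.058,.061),(.058,.043),(.198,.0255),(.222,.017)):
    e=np.array([pr((x+r*np.cos(q),y+r*np.sin(q),z)) for q in a]);print(x,y,z,r,e.min(0).round(1),e.max(0).round(1))
m=((h[:,:,0]<22)&(h[:,:,1]>110)).astype(np.uint8);m[230:]=0
k,l,s,ce=cv2.connectedComponentsWithStats(m)
for i in range(1,k):
    if s[i,4]>150:print("amber",s[i].tolist(),ce[i].round(1))
p=((d[:,:,0]<248)&(d[:,:,0]>200)&(d[:,:,2]>=d[:,:,0])).astype(np.uint8);p=cv2.morphologyEx(p,cv2.MORPH_OPEN,np.ones((3,3)))
k,l,s,ce=cv2.connectedComponentsWithStats(p)
for i in range(1,k):
    if s[i,4]>150:print("plate",s[i].tolist(),ce[i].round(1))
```

```text
plate c [259.8 163.1]
0.479 -0.256 0.058 0.061 [211.  112.7] [308.7 208.4]
0.479 -0.256 0.058 0.043 [225.4 128.2] [294.3 195.5]
0.479 -0.256 0.198 0.0255 [228.4 172.1] [293.1 232.6]
0.479 -0.256 0.222 0.017 [237.1 192.9] [285.  237.1]
0.479 -0.264 0.058 0.061 [204.7 112.7] [302.3 208.4]
0.479 -0.264 0.058 0.043 [219.1 128.2] [287.8 195.5]
0.479 -0.264 0.198 0.0255 [218.3 172.1] [283.  232.6]
0.479 -0.264 0.222 0.017 [225.8 193. ] [273.7 237.1]
amber [415, 3, 68, 33, 886] [451.6  21.4]
amber [155, 5, 22, 10, 185] [165.7   9.3]
amber [157, 5, 62, 32, 865] [191.8  23. ]
amber [418, 4, 22, 9, 176] [428.7   7.7]
amber [0, 6, 512, 224, 37441] [326.6 132.1]
amber [287, 23, 61, 14, 446] [316.9  30. ]
amber [312, 217, 41, 13, 341] [328.2 223.4]
plate [212, 116, 95, 80, 2359] [262.5 147.4]
```

Run:
```python
from h import *
import pickle
cs,ims=pickle.load(open("q1.pkl","rb"))
w=ims["wrist"];h=cv2.cvtColor(w,cv2.COLOR_RGB2HSV)
for v in range(124,212,8):
    a=np.where((h[v,200:320,1]>110)&(h[v,200:320,0]<25))[0]+200
    r=np.split(a,np.where(np.diff(a)>2)[0]+1) if len(a) else []
    print(v,[(int(x[0]),int(x[-1])) for x in r if len(x)>2])
```

```text
124 [(200, 209)]
132 [(200, 209), (244, 270)]
140 [(200, 208), (233, 278)]
148 [(200, 207), (227, 285)]
156 [(200, 207), (224, 288)]
164 [(200, 206), (223, 289)]
172 [(200, 205), (224, 290)]
180 [(200, 205), (227, 236), (276, 287)]
188 [(200, 204), (227, 229), (283, 286)]
196 [(200, 203)]
204 [(200, 218)]
```

The flask's base lies within about 4 mm of the plate's centre. The switch axis comes out at about (0.499, −0.128), with the bar along −8°.

To row units: 0.044 m / 0.8 = 0.055, 0.043 m / 0.8 = 0.0538, 8 degrees / 180 = 0.0444.

```bash
python3 -c "
from h import *
to(.499,-.128,.40,172)"; echo '[[0.06,-0.0083,0.055,0,0,0,0],[0.06,-0.0083,0.0538,0,0,0,0],[0.06,-0.0083,0.0538,0,0,0,0.0444],[0.06,0,0,0.0375,0,0,0],[0.06,0,0,0,0,0,0],[0.06,0,0,0,0,0,0]]' > m.json && python3 nudge.py m.json 30
python3 - <<'E'
from h import *
import pickle
to(.499,-.128,.30,172)
W=robot.camera_info("wrist");w=robot.read_camera("wrist");pickle.dump((W,w),open("s1.pkl","wb"))
R=np.array(W["R"]);t=np.array(W["t"])
def pr(p): q=R@np.array(p)+t;return (q[:2]/q[2]*W["fx"]+[W["cx"],W["cy"]])
print("axis at panel disc",pr((.499,-.128,.055)).round(1),"top",pr((.499,-.128,.08)).round(1))
g=cv2.cvtColor(w,cv2.COLOR_RGB2GRAY);c=pr((.499,-.128,.06)).astype(int);x0,y0=c-40
b=(g<70).astype(np.uint8);b2=np.zeros_like(b);b2[y0:y0+80,x0:x0+80]=b[y0:y0+80,x0:x0+80];b2=cv2.morphologyEx(b2,cv2.MORPH_OPEN,np.ones((3,3)))
k,l,s,ce=cv2.connectedComponentsWithStats(b2)
for i in range(1,k):
    if s[i,4]>60:
        u,v=ce[i];print(s[i].tolist(),ce[i].round(1),plane(W,u,v,.055).round(4))
        for q in((s[i,0],v),(s[i,0]+s[i,2],v),(u,s[i,1]),(u,s[i,1]+s[i,3])):print("  ",plane(W,*q,.055).round(4))
a=np.linspace(0,6.28,60);e=np.array([pr((.499+.023*np.cos(q),-.128+.023*np.sin(q),.055)) for q in a]);print("disc ext",e.min(0).round(1),e.max(0).round(1))
def bar(z,th=-8):
  th=np.radians(th);return [pr((.499+i*.022*np.cos(th)-j*.007*np.sin(th),-.128+i*.022*np.sin(th)+j*.007*np.cos(th),z)).round(0).tolist() for i in(-1,1) for j in(-1,1)]
print(bar(.08))
for v in range(y0,y0+80,6):print(v,"".join("%4d"%g[v,u] for u in range(x0,x0+80,4)))
E
```

```text
pos [ 0.4788 -0.2573  0.4385] rot [-1.7987e+02  1.0000e-01  1.7976e+02] t 17.8 w 0.08491722680416317 tool d [-0.0195  0.1295  0.0383]
rotvec [-0.12  0.11  7.76]
clock: 18.55
position: [0.4997, -0.1281, 0.4093]
tool_rot: [-179.8, 0.2, 171.7]
ft_force: [0.7, -0.4, 0.7]
width: 0.0603
gripper_force: 0.0
pos [ 0.4997 -0.1281  0.4093] rot [-179.83    0.19  171.74] t 18.55 w 0.06029911630080269 tool d [0.0011 0.0004 0.1093]
rotvec [-0.17  0.19 -0.26]
axis at panel disc [257.8 169.4] top [257.9 175.1]
[271, 161, 6, 19, 85] [273.6 170. ] [ 0.5023 -0.1101  0.055 ]
   [ 0.5019 -0.113   0.055 ]
   [ 0.5029 -0.1062  0.055 ]
   [ 0.4918 -0.1087  0.055 ]
   [ 0.5142 -0.1116  0.055 ]
disc ext [238.  149.6] [277.7 188.3]
[[251.0, 155.0], [265.0, 155.0], [252.0, 194.0], [264.0, 194.0]]
130  252 253 252 253 190 190 188 185 184 182 165 182 177 176 175 174 171 179 227 129
136  253 253 253 254 189 190 187 185 183 181 179 179 176 173 174 174 172 207 219 132
142  253 253 253 254 191 189 188 185 183 182 181 177 177 174 174 172 172 211 210 143
148  253 253 253 254 190 188 188 186 183 185 182 178 177 174 173 1
[... 168 characters left out ...]
 175 173 255 183 147
166  253 254 253 253 190 191  94  92  88  84  84  77  74  69  68  93 172 253 170 139
172  253 253 253 253 189 188  96  92  88  85  79  77  72  70  67  84 172 253 148 120
178  253 253 253 253 255 187  95  92  86  84  76  76  72  70  66 174 172 251 134 115
184  253 253 253 253 188 187 185 147  85  84 229  75  74  83 175 170 171 248 130 129
190  253 253 253 253 184 186 183 182 180  80 228  74 181 173 173 172 171 248 134 124
196  253 253 253 253 185 185 184 182 178 180 249 176 174 173 174 172 172 246 144 142
202  253 252 252 253 203 182 182 181 181 177 178 176 175 174 175 173 171 245 135 144
208  253 253 253 253 227 184 181 181 178 179 176 177 175 173 173 172 170 245 148 151
```

To row units: 0.045 m / 0.8 = 0.0563, 0.04 m / 0.8 = 0.05, 0.19 degrees / 180 = 0.0011.

```bash
echo '[[0.06,0.0013,0.0006,0.0563,-0.0009,0.0011,0],[0.06,0,0,0.0563,0,0,0],[0.06,0,0,0.05,0,0,0],[0.06,0,0,0.0375,0,0,0],[0.06,0,0,0.0194,0,0,0],[0.06,0,0,0,0,0,0]]' > m.json && python3 nudge.py m.json; python3 -c "
from h import *
to(.499,-.128,.233,172)"
```

```text
clock: 19.35
position: [0.4989, -0.1279, 0.2334]
tool_rot: [180.0, -0.0, 171.7]
ft_force: [0.6, -0.3, 0.0]
width: 0.0595
gripper_force: 0.0
pos [ 0.4989 -0.1279  0.2334] rot [ 1.7998e+02 -4.0000e-02  1.7170e+02] t 19.35 w 0.05946281426287038 tool d [-0.0001 -0.0001  0.0004]
rotvec [ 0.02 -0.04 -0.3 ]
```

Aligned above the bar. I'll close gently and check before turning.

To row units: 9 degrees / 180 = 0.05.

```bash
echo '[[0.005,0,0,0,0,0,0],[0.005,0,0,0,0,0,0],[0.005,0,0,0,0,0,0],[0.005,0,0,0,0,0,0],[0.005,0,0,0,0,0,0]]' > m.json && python3 nudge.py m.json 30 && echo '[[0.005,0,0,0,0,0,0.05],[0.005,0,0,0,0,0,0.05],[0.005,0,0,0,0,0,0]]' > m.json && python3 nudge.py m.json
```

```text
clock: 19.98
position: [0.4993, -0.1273, 0.2349]
tool_rot: [-180.0, 0.2, 171.8]
ft_force: [-0.5, 0.0, 5.9]
width: 0.0133
gripper_force: 32.6
clock: 20.35
position: [0.4993, -0.1272, 0.2349]
tool_rot: [180.0, 0.2, 153.7]
ft_force: [-0.3, 1.0, 6.9]
width: 0.0131
gripper_force: 32.7
```

To row units: -0.001 m / 0.8 = -0.0013, 9 degrees / 180 = 0.05.

```bash
echo '[[0.005,0,0,-0.0013,0,0,0.05],[0.005,0,0,0,0,0,0.05],[0.005,0,0,0,0,0,0.05],[0.005,0,0,0,0,0,0.05],[0.005,0,0,0,0,0,0.05],[0.005,0,0,0,0,0,0.0333],[0.005,0,0,0,0,0,0],[0.005,0,0,0,0,0,0]]' > m.json && python3 nudge.py m.json; python3 -c "
from h import *
print(robot.get_obs()['moment'])"
```

```text
clock: 21.35
position: [0.4996, -0.127, 0.235]
tool_rot: [179.8, 0.0, 102.8]
ft_force: [4.6, 3.0, -1.8]
width: 0.0133
gripper_force: 31.8
[ 0.48742329 -0.74769405  0.26607812]
```

To row units: -0.045 m / 0.8 = -0.0563, -0.04 m / 0.8 = -0.05.

```bash
echo '[[0.06,0,0,0,0,0,0],[0.06,0,0,0,0,0,0],[0.06,0,0,0,0,0,0],[0.06,0,0,0,0,0,0],[0.06,0,0,-0.05,0,0,0],[0.06,0,0,-0.0563,0,0,0],[0.06,0,0,-0.0563,0,0,0],[0.06,0,0,-0.0563,0,0,0],[0.06,0,0,0,0,0,0],[0.06,0,0,0,0,0,0]]' > m.json && python3 nudge.py m.json
python3 - <<'E'
from h import *
W=robot.camera_info("wrist");w=robot.read_camera("wrist");R=np.array(W["R"]);t=np.array(W["t"])
def pr(p): q=R@np.array(p)+t;return (q[:2]/q[2]*W["fx"]+[W["cx"],W["cy"]])
g=cv2.cvtColor(w,cv2.COLOR_RGB2GRAY)
def samp(ang,r,z):
    th=np.radians(ang);u,v=pr((.499+r*np.cos(th),-.128+r*np.sin(th),z)).round().astype(int);return int(g[v-1:v+2,u-1:u+2].max())
for a in range(-110,20,6): print(a,[samp(a,r,.08) for r in(.010,.014,.018)])
for n in("scene","side"):
    c=robot.camera_info(n);i=robot.read_camera(n);h=cv2.cvtColor(i,cv2.COLOR_RGB2HSV)
    x0,x1,y0,y1=(355,410,200,270) if n=="scene" else (245,283,85,142)
    m=((h[:,:,0]<22)&(h[:,:,1]>140))[y0:y1,x0:x1];ys,xs=np.where(m);print(n,xs.min()+x0,xs.max()+x0,ys.min()+y0,ys.max()+y0,m.sum())
E
```

```text
clock: 22.6
position: [0.4983, -0.1271, 0.4093]
tool_rot: [-180.0, -0.0, 102.8]
ft_force: [-0.2, -0.3, -0.6]
width: 0.0599
gripper_force: 0.0
-110 [91, 169, 199]
-104 [94, 130, 199]
-98 [94, 97, 194]
-92 [179, 97, 100]
-86 [255, 179, 173]
-80 [255, 255, 255]
-74 [255, 255, 255]
-68 [255, 255, 87]
-62 [86, 87, 103]
-56 [86, 91, 175]
-50 [84, 123, 195]
-44 [84, 158, 195]
-38 [88, 140, 192]
-32 [89, 111, 193]
-26 [88, 97, 192]
-20 [88, 88, 192]
-14 [87, 89, 192]
-8 [87, 89, 190]
-2 [87, 85, 190]
4 [86, 84, 189]
10 [86, 84, 126]
16 [84, 83, 85]
scene 360 409 200 264 791
side 251 277 86 134 931
```

```bash
python3 -c "
from workcell import robot
print(robot.job_done())"
```

```text
the job is handed in; nothing more can be done
None
```

I handed the job in at about 23 s of robot time: the flask is stoppered with the stopper pressed home, stands about 4 mm from the middle of the plate, and the switch is on (pointer about 69° clockwise from off); the hand-in gave no verdict.

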